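# Zero a coffee grinder and set its grind by clicks

### The arm

A 7-joint arm with a two-finger parallel gripper is mounted at the origin on a cart in front of the work surface, level with it; the furniture and walls round the work are solid. World frame = base frame: x ahead of the robot, y to its left, z up, the work surface at z = 0. Lengths are in m, angles in rad, forces in N, time in s.
With the tool pointing down it reaches from about 0.425 to 0.95 m from the base axis. Payload 4.7 kg.
Tool frame: the origin (TCP) lies at the very end of the fingers, on their centre line; the grasp point (between the pads) lies 19 mm behind it; z points along the fingers, y is the line along which they close (so a half turn about z gives the same grasp; the last joint's range is limited). The gripper opens to 87 mm and grips with 3 to 60 N. Pads are 19 mm wide; open, the fingers measure 117 mm over their backs; the gripper's body (75 mm by 190 mm) begins 51 mm behind the grasp point.
Start: joints at [-1.35, 0.469, -0.049, 1.532, 0.024, 1.141, -0.082], TCP at [0.167, 0.654, 0.223] pointing down, gripper open.
Joint ranges: [-2.59, 2.59], [-0.33, 1.99], [-1.39, 1.29], [0.1, 2.45], [-1.04, 4.18], [0.21, 1.99], [-2.66, 2.66]. Speed limits (rad/s): [2.57, 2.57, 3.14, 3.14, 3.14, 3.14, 3.14].

### API

Orientations are given as a rotation vector (axis times angle).
In Python, from rig import telemetry, optics, job gives the robot as it stands.
- The arm moves only by the tool drive_tool, never from a script. Its argument "motion" is text: rows parted by semicolons, each of 7 numbers parted by spaces: the shift along the tool's x, y, z in mm, then the turn, a rotation vector about the tool's x, y, z in units of 8 degrees (1.0 is 8 degrees), then the closure, from -1 (fully open) to 1 (shut), so that 0 is half open. A call has 1 to 20 rows; each row is the pose to reach, as a shift and turn from the pose commanded when the call began, along the tool's axes at that moment; what a row does not reach only later rows make up. A row lasts 1/10 s, in which the tool goes at most 50 mm and 8.59 degrees, less where a joint would pass 70% of its speed; a pose out of reach is approached as far as the arm can. A call with a gripper value outside its range is refused whole. The fingers move at their own pace and stop on an object; the grip force is fixed at half the most. Time passes only in rows, so rows that repeat a pose let the fingers close. It gives the time, the measured TCP pose, the force, the opening and the grip force at its end, in the units of the state.
- telemetry.get_state(): the state, without advancing time (a new reading comes with each control period).
- optics.read_camera(name): name is "scene" or "top"; returns (picture, depth): 400x640x3 uint8, red, green, blue; 400x640 float32, m along the optical axis (not along the pixel's ray), 0 where there is no reading.
- optics.camera_params(name): a dict with "camera_matrix" (3x3 intrinsics, pixels), "position" and "attitude" of the camera in the world. Camera axes: x right, y up, looking along -z (the intrinsics and any distortion apply to the point x, -y, -z); pixel columns grow to the right and rows downward; lengths in m; the calibration is good to about 2 mm. A picture is of the moment at which its call begins. camera_params takes no time and is no camera call.
- job.hand_in(): hands the job in; it is judged then, once.
The state is a dict: "time": time; "joint_positions": joint angles; "qvel": joint speeds; "joint_torque": joint torques, N m; "position": TCP position; "tcp_rot": TCP orientation; "ft_force": force on the tool from outside, world axes, zero at the start; "ft_torque": the same for the moment, N m; "finger_gap": finger opening in m; "grip_force": force on a finger pad.
Only numpy, scipy, OpenCV 4.12 (cv2) and the standard library are available. Lean on these libraries where they do the work, as an engineer would, in place of code of your own. Each camera call takes 0.05 s, during which the arm holds its last target. There are 200 camera calls.

### The job

Set the grind of the coffee grinder on the worktop: turn the dial on its top clockwise until you feel the burrs come up firmly against each other, without forcing it, then turn it back counter-clockwise exactly six clicks and let go of it. Do not run past the sixth click, and leave the mug, the spice jar and the tumbler where they stand.

Things in the scene. Friction and masses are not known exactly. Their poses are not given: they have to be found in the camera images.
- grinder: Electric coffee grinder, fixed to the worktop: a grey box body 140 x 120 x 94 mm on a rubber foot, small drawer with a knob in its front (-x) side, round steel neck up to 104 mm, round steel head (diameter 100 mm, no marks) from 104 to 130 mm with the dial on top. Origin: centre of the underside, on the dial's axis; z up.
- dial: Black dial on the grinder's head, turning about the grinder's vertical axis. Skirt of diameter 66 mm, 10 mm high, on it a straight bar grip 50 mm long, 14 mm thick, 31 mm high above the skirt. Origin: on the axis at the skirt's underside, 131.5 mm above the worktop; x along the bar, z up. Clockwise from above closes the burrs, counter-clockwise opens them. It starts 2 to 4 clicks open.
- dial_grip (a point): Middle of the dial's bar grip, on the axis, 32 mm above the dial's origin (22 mm above the skirt, 9 mm below the bar's top); turns with the dial, x along the bar. 18 clicks a turn (20 degrees = 0.349 rad each); leaving a click takes about 0.14 Nm, and when let go the dial settles in the nearest click.
- head_top (a point): Centre of the flat top of the grinder's head, 130 mm above the worktop, on the dial's axis; does not turn. Click 0 is where the burrs just meet: no scale shows it, its angle differs every time and can only be felt. Past it the torque rises by about 4 Nm/rad on top of the click's. Firmly closed: 0.05 rad past it or more (0.3 Nm). Over 0.20 rad (0.8 Nm) is forcing it. Let go, it springs back to click 0.
- burr (a point): Centre of the burr carrier, hidden inside the grinder on its axis, not turning. It is 80.0 mm above the grinder's underside at click 0, rises 0.6 mm with every click of opening and sinks as far for closing; too little to be counted from measured positions.
- mug: White mug, 82 mm wide, 112 mm with its handle, 94 mm high, to the left of the grinder. Origin: centre of the underside.
- spice_jar: Spice jar with a dark cap, diameter 44 mm, 96 mm high, right of the grinder and nearer the robot. Origin: centre of the underside.
- tumbler: Clear drinking glass, diameter 81 mm, 91 mm high, right of the grinder. Origin: centre of the underside.

How it is judged:
On the way:
1. the burrs are firmly closed: the dial is turned at least 0.05 rad clockwise past click 0 and held there for 0.2 s (z of burr in the frame of grinder below 0.079914 m), for 0.2 s.
At the end, for the whole second after the job is handed in: after closing, the dial rests in the sixth click of opening from click 0 (within a third of a click: burr carrier 83.4 to 83.8 mm above the grinder's underside), released (z of burr in the frame of grinder between 0.083402 and 0.083798 m and angular speed of dial below 0.1 rad/s); the robot touches nothing.
It fails at once if the dial is forced: more than 0.20 rad clockwise past click 0 (z of burr in the frame of grinder below 0.079656 m).
It fails at once if the dial is opened past the sixth click by more than 0.6 click (z of burr in the frame of grinder above 0.08396 m).
It fails at once if the mug is moved more than 3 cm or tipped over (distance of mug from where it was at the start of the episode above 0.03 m or angle between mug's own z axis and vertical above 0.5 rad).
It fails at once if the spice jar is moved more than 3 cm or tipped over (distance of spice_jar from where it was at the start of the episode above 0.03 m or angle between spice_jar's own z axis and vertical above 0.5 rad).
It fails at once if the tumbler is moved more than 3 cm or tipped over (distance of tumbler from where it was at the start of the episode above 0.03 m or angle between tumbler's own z axis and vertical above 0.5 rad).
It also fails if it takes over 72 s, if anything falls off the work surface, if the arm or the gripper's body presses on something with over 40 N, if the wrist force passes 120 N, or if a joint passes its speed limit or range.

## Working session

There is one attempt and no reset: what is moved stays moved. The work goes in short steps, Python scripts to look and compute and a tool call to move; the robot and the scene stay as the last step left them, time stands still between calls to the robot, and variables do not carry over. Pictures are saved under pics/ and viewed, at most 10 in all, crops included, and the job is handed in when it is done.

Besides the shell and the picture viewer there is one more tool, called as name(argument=value, ...) on one line, values as JSON. drive_tool: Moves the arm, as the interface text tells. Its arguments: {"type":"object","properties":{"motion":{"type":"string"}},"required":["motion"]}

```bash
mkdir -p pics; ls
cat > h.py <<'E'
import numpy as np, cv2
from rig import telemetry, optics, job
from scipy.spatial.transform import Rotation as R
def cam(n):
    p=optics.camera_params(n); a=np.array(p["attitude"],float)
    if a.size==9: M=a.reshape(3,3)
    elif a.size==4: M=None
    else: M=R.from_rotvec(a).as_matrix()
    return np.array(p["camera_matrix"]),np.array(p["position"]),M,p
E
python3 - <<'E'
from h import *
for n in("scene","top"):
    print(cam(n)[3]); im,d=optics.read_camera(n); cv2.imwrite(f"pics/{n}0.png",im[:,:,::-1]); np.save(f"{n}d.npy",d)
print(telemetry.get_state())
E
```

```text
pics
{'camera_matrix': array([[428.87921995,   0.        , 321.88067022],
       [  0.        , 428.87921995, 199.92976748],
       [  0.        ,   0.        ,   1.        ]]), 'position': array([-0.17815979, -0.66730734,  0.60340568]), 'attitude': array([ 1.04570333, -0.46165016, -0.73809515])}
{'camera_matrix': array([[454.50072714,   0.        , 318.01006118],
       [  0.        , 454.50072714, 203.10730756],
       [  0.        ,   0.        ,   1.        ]]), 'position': array([ 0.46361981, -0.0302467 ,  1.21136747]), 'attitude': array([ 0.03806402, -0.04601003, -1.57288909])}
{'time': 0.1, 'joint_positions': array([-1.34986894,  0.46937574, -0.04860556,  1.53360321,  0.02411325,
        1.14098309, -0.08229081]), 'qvel': array([ 0.00019358, -0.00282395, -0.00100372, -0.00109873, -0.0009968 ,
        0.00134229,  0.00148816]), 'joint_torque': array([ 1.30805198e-03, -5.09171283e+01, -8.07355600e-02, -2.36827844e+01,
       -6.13763393e-02,  3.44721868e-02,  8.29819942e-05]), 'position': array([0.16673369, 0.65351553, 0.22158216]), 'tcp_rot': array([-3.91305097e-01, -3.11697223e+00,  2.79064571e-03]), 'ft_force': array([-0.36220801, -0.01278689,  0.31206256]), 'ft_torque': array([0.00849529, 0.03522558, 0.04452028]), 'grip_force': 0.0, 'finger_gap': 0.08707644119010452}
```

View pics/top0.png

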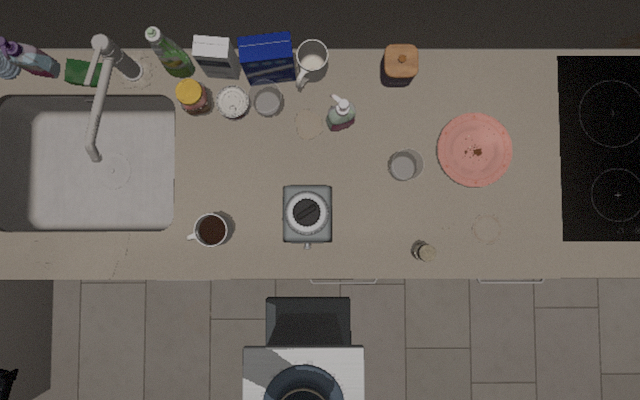

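View pics/scene0.png

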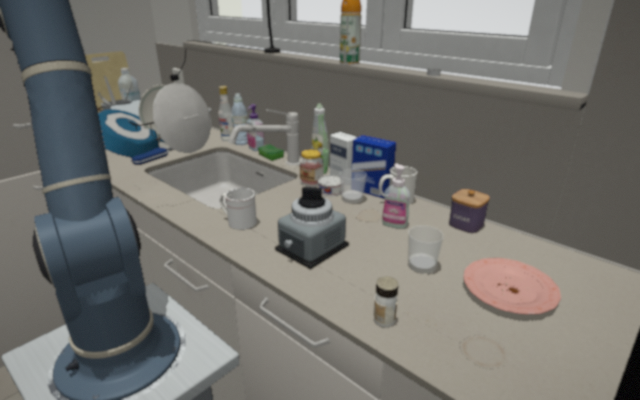

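The top view shows the grinder at about (307,213), with the round head and a dark dial carrying a diagonal bar. The mug is at (210,230), the tumbler at (404,166) and the jar at (425,252). I'll measure the dial next.

```bash
cat >> h.py <<'E'
def cloud(n,d):
    K,p,M,_=cam(n); v,u=np.mgrid[0:d.shape[0],0:d.shape[1]]
    c=np.stack([(u-K[0,2])/K[0,0]*d,-(v-K[1,2])/K[1,1]*d,-d],-1)
    return c@M.T+p
def ray(n,u,v,z):
    K,p,M,_=cam(n); r=M@np.array([(u-K[0,2])/K[0,0],-(v-K[1,2])/K[1,1],-1]); return p+r*(z-p[2])/r[2]
E
python3 - <<'E'
from h import *
im=cv2.imread("pics/top0.png"); d=np.load("topd.npy"); P=cloud("top",d)
c=im[180:250,270:345]; cv2.imwrite("pics/crop0.png",cv2.resize(c,None,fx=8,fy=8,interpolation=cv2.INTER_CUBIC))
for (n,dd) in(("top",d),("scene",np.load("scened.npy"))):
    Q=cloud(n,dd); q=Q.reshape(-1,3)[dd.ravel()>0]
    near=np.hypot(q[:,0]-.44,q[:,1])<.08
    q=q[near]
    print(n,"table z",np.median(Q[dd>0][:,2][(np.abs(Q[dd>0][:,2])<.02)]))
    for lo,hi in((.12,.136),(.137,.15),(.16,.18)):
        s=q[(q[:,2]>lo)&(q[:,2]<hi)]
        if len(s)>4:
            (cx,cy),(w,h),a=cv2.minAreaRect((s[:,:2]*1000).astype(np.float32)); print(lo,len(s),np.median(s[:,2]),s[:,:2].mean(0),(cx,cy),(w,h),a)
E
```

```text
top table z 0.00018845442401360657
0.12 435 0.12925987808239747 [ 0.47628654 -0.00598944] (483.62274169921875, -8.154346466064453) (98.25615692138672, 66.35948181152344) 89.83914184570312
0.137 368 0.14104384534937076 [ 0.49278092 -0.00813426] (493.06036376953125, -8.474573135375977) (63.79435729980469, 51.962890625) 89.79002380371094
0.16 133 0.17097682881363507 [ 0.49895769 -0.00894783] (498.9828186035156, -8.739013671875) (14.01318073272705, 49.51347351074219) 33.82563018798828
scene table z 0.001810843511490301
0.12 342 0.13049789096265985 [ 0.46975446 -0.02437354] (475.4989929199219, -11.952659606933594) (54.12428665161133, 98.81124877929688) 5.967532634735107
0.137 213 0.14293116325285005 [ 0.48660133 -0.01870738] (484.5719909667969, -17.567031860351562) (40.607421875, 63.94156265258789) 26.29949951171875
0.16 144 0.1694565299516231 [ 0.49686615 -0.01299522] (498.7039489746094, -11.826242446899414) (15.101411819458008, 49.11204147338867) 33.372440338134766
```

View pics/crop0.png

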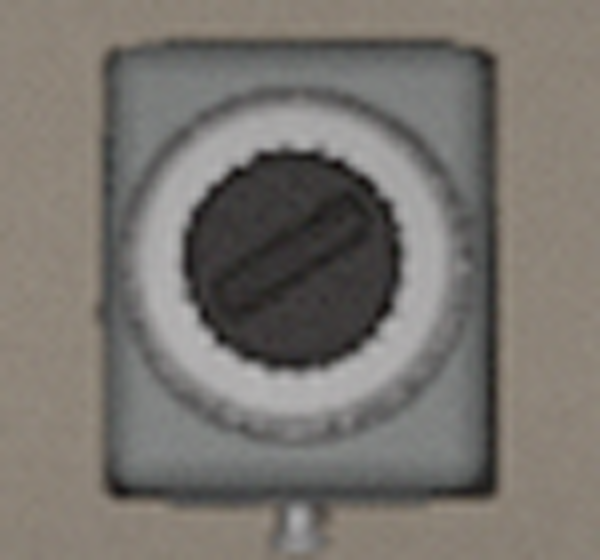

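```bash
cat >> h.py <<'E'
def row(pos,yaw):  # tool pointing down, tool y at world angle yaw (deg); shift/turn from the measured pose
    s=telemetry.get_state(); Rt=R.from_rotvec(s["tcp_rot"]); y=np.radians(yaw)
    ty=np.array([np.cos(y),np.sin(y),0]); tz=np.array([0,0,-1.]); tx=np.cross(ty,tz)
    G=R.from_matrix(np.stack([tx,ty,tz],1))
    print(np.round(Rt.inv().apply(np.array(pos)-s["position"])*1000,1),np.round(np.degrees((Rt.inv()*G).as_rotvec())/8,3))
def st():
    s=telemetry.get_state(); m=R.from_rotvec(s["tcp_rot"]).as_matrix()
    print("t",round(s["time"],2),"pos",np.round(s["position"],4),"yaw",round(np.degrees(np.arctan2(m[1,1],m[0,1])),2),"F",np.round(s["ft_force"],2),"T",np.round(s["ft_torque"],3),"gap",round(s["finger_gap"],4),"grip",round(s["grip_force"],1),"q7",round(s["joint_positions"][6],3),"tau7",round(s["joint_torque"][6],3))
E
python3 -c "
from h import *
st(); row([.36,.32,.28],55); row([.499,-.0095,.25],33.8)"
```

```text
t 0.1 pos [0.1667 0.6535 0.2216] yaw 75.69 F [-0.36 -0.01  0.31] T [0.008 0.035 0.045] gap 0.0871 grip 0.0 q7 -0.082 tau7 0.0
[-269.7 -275.5  -57.9] [-0.013  0.003  2.586]
[-485.8 -560.4  -27.4] [-1.200e-02  5.000e-03  5.236e+00]
```

drive_tool(motion="-90 -92 -50 0 0 0.9 -1; -180 -184 -58 0 0 1.8 -1; -270 -276 -58 0 0 2.6 -1; -270 -276 -58 0 0 2.6 -1; -270 -276 -58 0 0 2.6 -1; -270 -276 -58 0 0 2.6 -1; -270 -276 -58 0 0 2.6 -1; -270 -276 -58 0 0 2.6 -1; -486 -560 -28 0 0 5.24 -1; -486 -560 -28 0 0 5.24 -1; -486 -560 -28 0 0 5.24 -1; -486 -560 -28 0 0 5.24 -1; -486 -560 -28 0 0 5.24 -1; -486 -560 -28 0 0 5.24 -1; -486 -560 -28 0 0 5.24 -1; -486 -560 -28 0 0 5.24 -1; -486 -560 -28 0 0 5.24 -1; -486 -560 -28 0 0 5.24 -1; -486 -560 -28 0 0 5.24 -1")

```text
time: 2.0
position: [0.4989, -0.0066, 0.2504]
tcp_rot: [-1.475, -2.773, -0.001]
ft_force: [0.4, 0.1, -0.5]
finger_gap: 0.0867
grip_force: 0.0
```

```bash
python3 -c "
from h import *
st(); row([.499,-.0095,.149],33.8)
print(telemetry.get_state()['joint_positions'])
im,d=optics.read_camera('scene'); cv2.imwrite('pics/s1.png',im[:,:,::-1])"
```

```text
t 2.0 pos [ 0.4989 -0.0066  0.2504] yaw 33.96 F [ 0.36  0.11 -0.48] T [-0.036  0.056 -0.01 ] gap 0.0867 grip 0.0 q7 0.625 tau7 -0.004
[ -2.6  -1.5 101.4] [-0.    -0.007  0.02 ]
[-0.53839494  0.15718228  0.53258851  1.93035296 -0.09132796  1.07787505
  0.6248948 ]
```

View pics/s1.png

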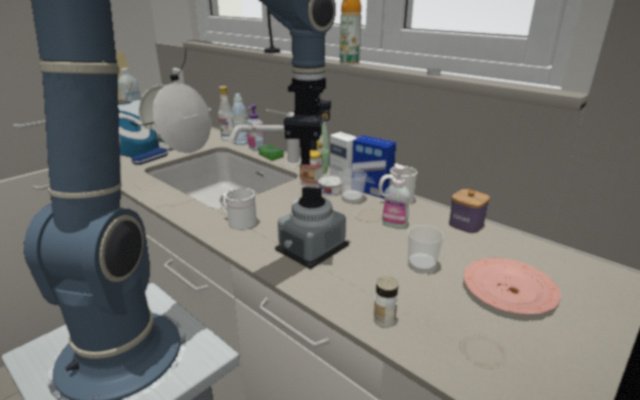

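The gripper is straight above the dial, at about (310,190), and nothing has been disturbed. Now descend part of the way and check the alignment.

drive_tool(motion="0 0 30 0 0 0 -1; 0 0 60 0 0 0 -1; 0 0 60 0 0 0 -1; 0 0 60 0 0 0 -1; 0 0 60 0 0 0 -1")

```text
time: 2.55
position: [0.5004, -0.0082, 0.1921]
tcp_rot: [1.478, 2.77, 0.003]
ft_force: [0.9, -0.3, 0.7]
finger_gap: 0.0874
grip_force: 0.0
```

```bash
python3 -c "
from h import *
st(); row([.499,-.0095,.149],33.8)
im,d=optics.read_camera('top'); P=cloud('top',d); 
"
```

```text
t 2.55 pos [ 0.5004 -0.0082  0.1921] yaw 33.82 F [ 0.9  -0.27  0.71] T [-0.069 -0.018  0.024] gap 0.0874 grip 0.0 q7 0.673 tau7 -0.003
[-0.2 -2.  43.1] [0.019 0.007 0.002]
```

drive_tool(motion="0 -1 20 0 0 0 -1; 0 -2 42 0 0 0 -1; 0 -2 42 0 0 0 -1; 0 -2 42 0 0 0 -1; 0 -2 42 0 0 0 0.3; 0 -2 42 0 0 0 1; 0 -2 42 0 0 0 1; 0 -2 42 0 0 0 1; 0 -2 42 0 0 0 1; 0 -2 42 0 0 0 1; 0 -2 42 0 0 0 1; 0 -2 42 0 0 0 1; 0 -2 42 0 0 0 1; 0 -2 42 0 0 0 1")

```text
time: 4.0
position: [0.4982, -0.0095, 0.1486]
tcp_rot: [1.48, 2.77, 0.002]
ft_force: [7.9, 5.5, -4.6]
finger_gap: 0.0151
grip_force: 4.4
```

```bash
python3 -c "
from h import *
st()
"
```

```text
t 4.0 pos [ 0.4982 -0.0095  0.1486] yaw 33.75 F [ 7.95  5.49 -4.56] T [ 1.207 -1.546 -0.059] gap 0.0151 grip 4.4 q7 0.716 tau7 0.005
```

drive_tool(motion="0 0.5 0 0 0 0 1; 0 0.5 0 0 0 0 1; 0 0.5 0 0 0 0 1; 0 0.5 0 0 0 0 1")

```text
time: 4.4
position: [0.4987, -0.0091, 0.1486]
tcp_rot: [1.48, 2.77, 0.002]
ft_force: [3.9, 2.3, -3.3]
finger_gap: 0.0139
grip_force: 30.0
```

```bash
python3 -c "
from h import *
st()
"
```

```text
t 4.4 pos [ 0.4987 -0.0091  0.1486] yaw 33.78 F [ 3.93  2.3  -3.3 ] T [ 0.418 -0.833 -0.09 ] gap 0.0139 grip 30.0 q7 0.716 tau7 0.015
```

drive_tool(motion="0 0.4 0 0 0 0 1; 0 0.4 0 0 0 0 1; 0 0.4 0 0 0 0.5 1; 0 0.4 0 0 0 1 1; 0 0.4 0 0 0 1.5 1; 0 0.4 0 0 0 2 1; 0 0.4 0 0 0 2.5 1; 0 0.4 0 0 0 3 1; 0 0.4 0 0 0 3.25 1; 0 0.4 0 0 0 3.25 1; 0 0.4 0 0 0 3.25 1")

```text
time: 5.5
position: [0.4998, -0.0086, 0.1486]
tcp_rot: [2.063, 2.366, 0.003]
ft_force: [6.9, 3.1, -5.8]
finger_gap: 0.0139
grip_force: 30.0
```

```bash
python3 -c "
from h import *
st()
"
```

```text
t 5.5 pos [ 0.4998 -0.0086  0.1486] yaw 7.82 F [ 6.88  3.13 -5.77] T [ 0.549 -1.384  0.042] gap 0.0139 grip 30.0 q7 0.306 tau7 -0.072
```

drive_tool(motion="0 0.7 0.3 0 0 0 1; 0 0.7 0.3 0 0 0.5 1; 0 0.7 0.3 0 0 1 1; 0 0.7 0.3 0 0 1.5 1; 0 0.7 0.3 0 0 2 1; 0 0.7 0.3 0 0 2.25 1; 0 0.7 0.3 0 0 2.5 1; 0 0.7 0.3 0 0 2.5 1; 0 0.7 0.3 0 0 2.5 1")

```text
time: 6.4
position: [0.5007, -0.0087, 0.1486]
tcp_rot: [2.442, 1.973, 0.004]
ft_force: [6.4, 3.3, -2.8]
finger_gap: 0.0133
grip_force: 30.0
```

```bash
python3 -c "
from h import *
st()
"
```

```text
t 6.4 pos [ 0.5007 -0.0087  0.1486] yaw -12.12 F [ 6.43  3.33 -2.83] T [ 0.511 -1.308  0.309] gap 0.0133 grip 30.0 q7 -0.004 tau7 -0.334
```

drive_tool(motion="0 0.4 0 0 0 0.15 1; 0 0.4 0 0 0 0.3 1; 0 0.4 0 0 0 0.3 1; 0 0.4 0 0 0 0.3 1; 0 0.4 0 0 0 0.3 1; 0 0.4 0 0 0 0.3 1")

```text
time: 7.0
position: [0.5008, -0.0087, 0.1486]
tcp_rot: [2.483, 1.922, 0.003]
ft_force: [5.8, 2.3, -3.2]
finger_gap: 0.0139
grip_force: 30.0
```

```bash
python3 -c "
from h import *
st()
"
```

```text
t 7.0 pos [ 0.5008 -0.0087  0.1486] yaw -14.5 F [ 5.79  2.32 -3.22] T [ 0.528 -1.125  0.422] gap 0.0139 grip 30.0 q7 -0.04 tau7 -0.425
```

drive_tool(motion="0 0.3 0 0 0 0.1 1; 0 0.3 0 0 0 0.2 1; 0 0.3 0 0 0 0.2 1; 0 0.3 0 0 0 0.2 1; 0 0.3 0 0 0 0.2 1; 0 0.3 0 0 0 0.2 1; 0 0.3 0 0 0 0.2 1")

```text
time: 7.7
position: [0.5009, -0.0087, 0.1486]
tcp_rot: [2.509, 1.888, 0.003]
ft_force: [5.5, 2.4, -2.2]
finger_gap: 0.014
grip_force: 30.0
```

```bash
python3 -c "
from h import *
st()
"
```

```text
t 7.7 pos [ 0.5009 -0.0087  0.1486] yaw -16.08 F [ 5.55  2.42 -2.21] T [ 0.584 -1.02   0.531] gap 0.014 grip 30.0 q7 -0.064 tau7 -0.495
```

drive_tool(motion="0 0 0 0 0 -0.5 1; 0 0 0 0 0 -1 1; 0 0 0 0 0 -1.5 1; 0 0 0 0 0 -2 1; 0 0 0 0 0 -2.5 1; 0 0 0 0 0 -3 1; 0 0 0 0 0 -3.5 1; 0 0 0 0 0 -4 1; 0 0 0 0 0 -4.5 1; 0 0 0 0 0 -5 1; 0 0 0 0 0 -5.5 1; 0 0 0 0 0 -6 1; 0 0 0 0 0 -6.25 1; 0 0 0 0 0 -6.25 1; 0 0 0 0 0 -6.25 1")

```text
time: 9.2
position: [0.4988, -0.0091, 0.1485]
tcp_rot: [-1.481, -2.768, 0.0]
ft_force: [-2.8, 2.3, 5.2]
finger_gap: 0.0138
grip_force: 30.0
```

```bash
python3 -c "
from h import *
st()
"
```

```text
t 9.2 pos [ 0.4988 -0.0091  0.1485] yaw 33.72 F [-2.76  2.29  5.24] T [ 0.571  0.457 -0.036] gap 0.0138 grip 30.0 q7 0.715 tau7 0.005
```

drive_tool(motion="0 0 0 0 0 -0.5 1; 0 0 0 0 0 -1 1; 0 0 0 0 0 -1.5 1; 0 0 0 0 0 -2 1; 0 0 0 0 0 -2.5 1; 0 0 0 0 0 -3 1; 0 0 0 0 0 -3.5 1; 0 0 0 0 0 -4 1; 0 0 0 0 0 -4.5 1; 0 0 0 0 0 -5 1; 0 0 0 0 0 -5 1; 0 0 0 0 0 -5 1")

```text
time: 10.4
position: [0.4978, -0.0105, 0.1485]
tcp_rot: [-0.446, -3.106, 0.002]
ft_force: [-4.1, 0.1, 8.3]
finger_gap: 0.0137
grip_force: 30.0
```

```bash
python3 -c "
from h import *
st(); print(telemetry.get_state()['joint_positions'])
"
```

```text
t 10.4 pos [ 0.4978 -0.0105  0.1485] yaw 73.67 F [-4.14  0.12  8.34] T [ 0.056  0.92  -0.009] gap 0.0137 grip 30.0 q7 1.355 tau7 0.007
[-0.36925048  0.27542131  0.36529998  2.04099276 -0.12894952  0.85107124
  1.35493054]
```

drive_tool(motion="0 0 0 0 0 -0.5 1; 0 0 0 0 0 -1 1; 0 0 0 0 0 -1.5 1; 0 0 0 0 0 -2 1; 0 0 0 0 0 -2.5 1; 0 0 0 0 0 -3 1; 0 0 0 0 0 -3.5 1; 0 0 0 0 0 -4 1; 0 0 0 0 0 -4.5 1; 0 0 0 0 0 -4.75 1; 0 0 0 0 0 -5 1; 0 0 0 0 0 -5 1; 0 0 0 0 0 -5 1")

```text
time: 11.7
position: [0.4979, -0.0122, 0.1485]
tcp_rot: [0.642, -3.071, 0.003]
ft_force: [-4.6, -3.9, 8.3]
finger_gap: 0.014
grip_force: 30.0
```

```bash
python3 -c "
from h import *
st(); print(telemetry.get_state()['joint_positions'])
"
```

```text
t 11.7 pos [ 0.4979 -0.0122  0.1485] yaw 113.62 F [-4.59 -3.91  8.26] T [-0.642  0.896  0.014] gap 0.014 grip 30.0 q7 2.002 tau7 -0.006
[-0.25694332  0.26938987  0.23214338  2.0350046  -0.07793737  0.84971517
  2.00190484]
```

The yaw is +120° from click 0 and the torque is back to zero, so the dial sits in click six. Now release and lift clear.

drive_tool(motion="0 0 0 0 0 0 0.4; 0 0 0 0 0 0 0.2; 0 0 0 0 0 0 0; 0 0 0 0 0 0 0; 0 0 0 0 0 0 0; 0 0 0 0 0 0 0; 0 0 -10 0 0 0 0; 0 0 -30 0 0 0 0; 0 0 -60 0 0 0 0; 0 0 -90 0 0 0 0; 0 0 -100 0 0 0 0; 0 0 -100 0 0 0 0; 0 0 -100 0 0 0 0; 0 0 -100 0 0 0 0")

```text
time: 13.1
position: [0.4988, -0.0094, 0.2467]
tcp_rot: [0.646, -3.071, -0.0]
ft_force: [0.1, -0.1, -0.5]
finger_gap: 0.0433
grip_force: 0.0
```

Run:
```python
from h import *
st(); Q=cloud
dd=optics.read_camera("scene"); cv2.imwrite("pics/s2.png",dd[0][:,:,::-1]); q=cloud("scene",dd[1])[dd[1]>0]
s=q[(np.hypot(q[:,0]-.499,q[:,1]+.01)<.045)&(q[:,2]>.16)&(q[:,2]<.18)]
print(len(s),cv2.minAreaRect((s[:,:2]*1000).astype(np.float32)))
```

```text
t 13.1 pos [ 0.4988 -0.0094  0.2467] yaw 113.77 F [ 0.1  -0.08 -0.52] T [0.021 0.068 0.021] gap 0.0433 grip 0.0 q7 1.966 tau7 0.0
97 ((500.1767883300781, -11.527931213378906), (51.73277282714844, 13.480354309082031), 21.219839096069336)
```

View pics/s2.png

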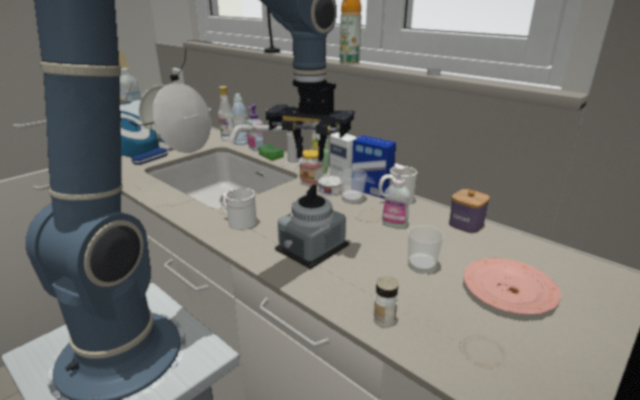

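The bar at about (312,195) now lies at 21°, against an expected 24°, so the dial is in the sixth click. The gripper is clear, and the mug, jar and tumbler are where they were.

```bash
python3 -c "
from rig import job
print(job.hand_in())"
```

```text
the job is handed in; nothing more can be done
None
```

I closed the dial firmly (about 0.5 Nm, an estimated 0.09 rad past click 0), turned it back six clicks, let go of it with the mug, jar and tumbler untouched, and handed the job in; no verdict was returned.

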